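# Load the sample cell and set the reader

### The job

Slide the red-banded sample cell along the shelf and down the sloped chute, without lifting it off, until it rests against the orange stop jaws at the bottom. Then set the reader for it: turn the selector dial anticlockwise all the way back to its end stop (the red dot), and from there turn it clockwise exactly four clicks, leaving it in that click with the cell still against the stop. Leave the other things on the bench where they are.

Things in the scene. Friction and masses are not known exactly. Their poses are not given: they have to be found in the camera images.
- sample_cell: Loose sample cell to be moved: a closed white disc with a red band and red top, 64 mm diameter, 30 mm high, about 0.15 kg, smooth slippery plastic. Origin: centre of its underside; z along its axis. It starts lying flat on the chute's level shelf.
- chute: Fixed bright metal chute, 130 mm wide (x), 345 long (y), under 100 high. Origin at bench height; +y points (level) down the chute. Level shelf: top 75 mm above the bench, y -170 to -30 mm, 118 mm between 12 mm high side walls, open at its upper end. Funnel walls (12 mm high, y -88 to -30) narrow it to the 72 mm wide sloping channel. Beyond the stop: a blue block, top 54 mm above the bench.
- chute_crest (a point): Point on the chute floor, mid channel, 75 mm above the bench, at the crest where shelf meets slope (chute frame x 0, y -30 mm). From here the channel falls straight at 15 degrees between walls standing 15 mm off the floor, to the stop face 170 mm down the slope. Friction keeps the cell from sliding by itself: push it all the way.
- chute_stop (a point): Point on the sloping floor, mid channel, where the centre of the cell's underside lies when it rests against the two orange stop jaws: 138 mm down the slope from the crest (chute frame x 0, y +103 mm, 39 mm above the bench). The jaws stand 30 mm off the floor. Play leaves the cell up to 4 mm to either side.
- reader: Fixed reader control unit: a blue box, 170 mm (x) by 160 mm (y), 70 mm high, with a white face plate around the dial and a dark display behind it. Origin: on the bench under its middle; front faces its -x. The dial's axis is vertical, 30 mm in front of the origin (x = -30 mm).
- dial_grip (a point): Point on the dial's axis at the height to grip, 108 mm above the bench. The dial is a 72 mm grey disc, 8 mm thick, underside 76 mm above the bench; on it a black upright bar, 64 mm long, 14 thick, top 122 mm above the bench, centred on the axis. A white line marks the bar's pointer end. The point turns with the dial: its y axis lies along the bar to the pointer end.
- dial (a joint): Dial angle, rad: 0 at the end stop, growing clockwise from above; a click every 0.3927, eight in all. At 0 the pointer is at the red dot (reader's +y), after four clicks (1.571) it points along the reader's +x to the display. Pointer's world direction = reader yaw + pi/2 - value. Detents (about 0.1 N m) pull it into the nearest click when let go. It starts 1 to 3 clicks from the stop.
- spare_cell: Bystander: loose sample cell of the same size with a green band and green top, lying on the bench. Leave it.
- amber_bottle: Bystander: amber bottle, 60 mm diameter, 130 mm high. Origin under its middle.
- white_jar: Bystander: white jar, 72 mm diameter, 85 mm high. Origin under its middle.
- blue_jar: Bystander: amber jar with blue cap, 60 mm diameter, 90 mm high. Origin under its middle.
- beaker: Bystander: glass beaker, 76 mm diameter, 90 mm high. Origin under its middle.
- spatula: Bystander: spatula, 180 mm long, lying on the bench.
- dish: Bystander: white dish, 90 mm diameter, 20 mm high. Origin under its middle.
Not all that is in view belongs to the job. Leave any blue or purple look-alike of the sample_cell alone.

How it is judged:
By the outcome, as a careful person would: the job done as asked, in the order asked, and still so for the second after the job is handed in, with the robot touching nothing.
It also fails if it takes over 61 s, if anything falls off the work surface, if the arm or the gripper's body presses on something with over 40 N, if the wrist force passes 120 N, or if a joint passes its speed limit or range.

### The arm

A 7-joint arm with a two-finger parallel gripper is mounted at the origin on the work surface. World frame = base frame: x ahead of the robot, y to its left, z up, the work surface at z = 0. Lengths are in m, angles in rad, forces in N, time in s.
With the tool pointing down it reaches from about 0.4 to 0.85 m from the base axis. Payload 4.5 kg.
Tool frame: the origin (TCP) lies on the centre line of the jaws, within the pads' length; the fingertips stand ahead of it and the grasp point (between the pads) lies 8 mm behind it (ctrl.tips_ahead is the z of the fingertips in the tool frame, in m); z points along the fingers, y is the line along which they close (so a half turn about z gives the same grasp; the last joint's range is limited). The gripper opens to 88 mm and grips with 3 to 60 N. Pads are 18 mm wide; open, the fingers measure 123 mm over their backs; the gripper's body (75 mm by 187 mm) begins 45 mm behind the grasp point.
Start: joints at [1.276, 0.689, -0.195, 1.565, 0.157, 0.902, -0.215], TCP at [0.202, -0.592, 0.25] pointing down, gripper open.
Joint ranges: [-3.01, 3.01], [-0.46, 2.08], [-1.47, 1.51], [0.13, 2.56], [-1, 4.14], [0.04, 2.09], [-2.66, 2.66]. Speed limits (rad/s): [2.57, 2.57, 3.14, 3.14, 3.14, 3.14, 3.14].

### API

Orientations are given as a rotation vector (axis times angle).
In Python, from workcell import ctrl, eyes gives the robot as it stands.
- The arm moves only by the tool servo_tool, never from a script. Its argument "motion" is one flat list of numbers, 4 for each row, row after row: the shift along the world's x, y, z in cm, then the turn about the world's z in degrees. In form: [dx, dy, dz, roll, dx, dy, dz, roll, ...]. A call has 1 to 10 rows; each row is the pose to reach, as a shift and turn from the pose commanded when the call began; what a row does not reach only later rows make up. A row lasts 1/10 s, in which the tool goes at most 50 mm and 8.59 degrees, less where a joint would pass 70% of its speed; a pose out of reach is approached as far as the arm can. A call with a gripper value outside its range is refused whole. "hand" is the closure, from -1 (fully open) to 1 (shut), set as the call begins (left out, the last holds). The fingers move at their own pace and stop on an object; "grip_force" is the grip in N (left out, the last holds). Time passes only in rows, so rows that repeat a pose let the fingers close. It gives the time, the measured TCP pose, the force, the opening and the grip force at its end, in the units of the state.
- ctrl.get_state(): the state, without advancing time (a new reading comes with each control period).
- eyes.capture(name): name is "side" or "top"; returns the picture (384x512x3 uint8, red, green, blue); there is no depth.
- eyes.camera_info(name): a dict with "camera_matrix" (3x3 intrinsics, pixels), "eye" and "orientation" of the camera in the world. Camera axes: x right, y down, z forward; pixel columns grow to the right and rows downward; lengths in m; the calibration is good to about 2 mm. A picture is of the moment at which its call begins. camera_info takes no time and is no camera call.
- ctrl.sign_off(): hands the job in; it is judged then, once.
The state is a dict: "time_s": time; "q": joint angles; "dq": joint speeds; "tau": joint torques, N m; "tool_pos": TCP position; "tool_rot": TCP orientation; "force": force on the tool from outside, world axes, zero at the start; "moment": the same for the moment, N m; "finger_gap": opening from 0.0 (shut) to 1.0 (fully open); "grip_force": force on a finger pad.
Only numpy, scipy, OpenCV 4.12 (cv2) and the standard library are available. Lean on these libraries where they do the work, as an engineer would, in place of code of your own. Each camera call takes 0.05 s, during which the arm holds its last target. There are 200 camera calls.

## Working session

There is one attempt and no reset: what is moved stays moved. The work goes in short steps, Python scripts to look and compute and a tool call to move; the robot and the scene stay as the last step left them, time stands still between calls to the robot, and variables do not carry over. Pictures are saved under pics/ and viewed, at most 10 in all, crops included, and the job is handed in when it is done.

Besides the shell and the picture viewer there is one more tool, called as name(argument=value, ...) on one line, values as JSON. servo_tool: Moves the arm, as the interface text tells. Its arguments: {"type":"object","properties":{"motion":{"type":"array","items":{"type":"number"}},"hand":{"type":"number"},"grip_force":{"type":"number"}},"required":["motion"]}

```bash
mkdir -p pics; python3 - <<'E'
from workcell import ctrl, eyes
import cv2, numpy as np
print(ctrl.tips_ahead, ctrl.get_state())
for n in("top","side"):
    im=eyes.capture(n); cv2.imwrite(f"pics/{n}0.png",im[:,:,::-1]); print(n,eyes.camera_info(n))
a=cv2.imread("pics/top0.png");cv2.imwrite("pics/top0b.png",cv2.resize(a,(800,600)))
a=cv2.imread("pics/side0.png");cv2.imwrite("pics/side0b.png",cv2.resize(a,(800,600)))
E
```

```text
0.011 {'time_s': 0.0, 'q': array([ 1.2757997 ,  0.69003919, -0.19448744,  1.56638146,  0.15731199,
        0.90251668, -0.21509397]), 'dq': array([-0.00101249,  0.00080526, -0.0006152 , -0.0014659 ,  0.00170563,
       -0.00104607, -0.00020143]), 'tau': array([-5.83352767e-05, -5.27571809e+01, -1.26694478e+00, -1.53430688e+01,
       -5.25921502e-02,  6.50588656e-03,  1.65453298e-04]), 'tool_pos': array([ 0.20154285, -0.590932  ,  0.24886494]), 'tool_rot': array([-3.09734676e+00, -5.13966532e-01,  7.57417548e-04]), 'force': array([-0.65185925, -0.27742316,  0.21881356]), 'moment': array([ 0.00058587, -0.01460417,  0.00511542]), 'grip_force': 0.0, 'finger_gap': 0.9992953247048766}
top {'camera_matrix': array([[445.09296574,   0.        , 255.63660522],
       [  0.        , 445.09296574, 190.31924928],
       [  0.        ,   0.        ,   1.        ]]), 'eye': array([0.36697855, 0.03103853, 1.59692733]), 'orientation': array([-2.15212604,  2.17755204, -0.14589255])}
side {'camera_matrix': array([[433.40152892,   0.        , 264.43854903],
       [  0.        , 433.40152892, 185.8853096 ],
       [  0.        ,   0.        ,   1.        ]]), 'eye': array([0.24712137, 1.00374222, 0.95871042]), 'orientation': array([-0.46484233,  2.70910838, -1.25754267])}
```

View pics/top0b.png

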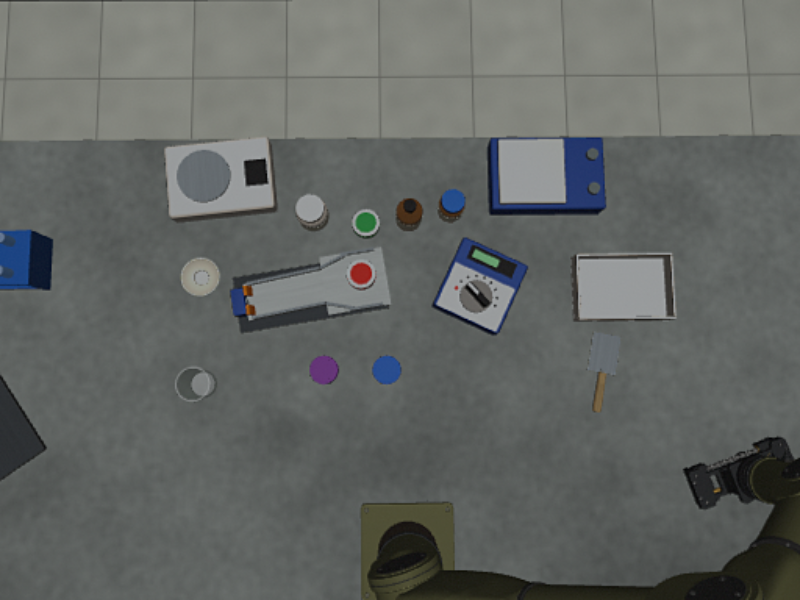

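View pics/side0b.png

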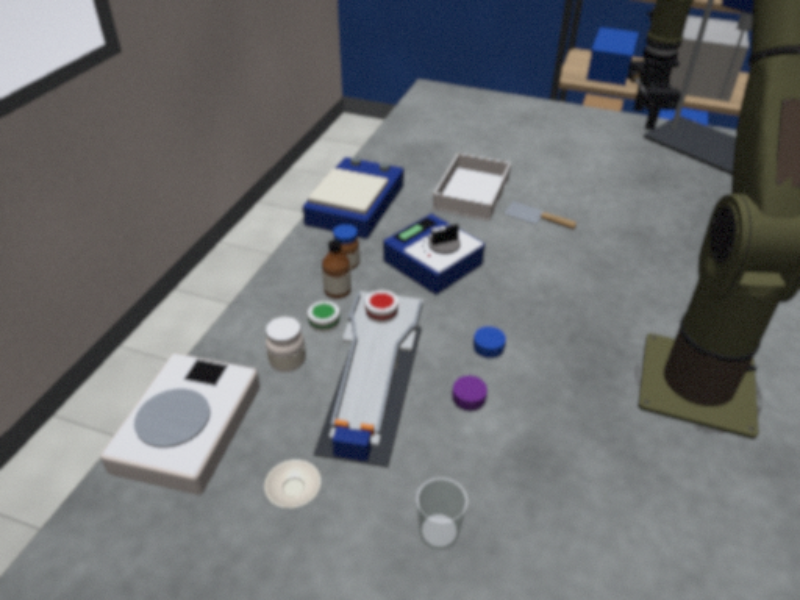

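The top view (800x600) shows the red cell at (361,274) on the shelf's right end. The stop jaws are at (249,298) and the dial at (476,295), with its bar running from upper left to lower right. Green is at (366,222), and the look-alikes are at (323,370) and (387,370). The side view agrees.

```bash
cat > h.py <<'E'
import cv2, numpy as np
from workcell import ctrl, eyes
from scipy.spatial.transform import Rotation as R
def ray(n,uv):
    c=eyes.camera_info(n);K=c["camera_matrix"]
    d=R.from_rotvec(c["orientation"]).apply(np.linalg.inv(K)@[uv[0],uv[1],1]);return c["eye"],d
def onz(n,uv,z):
    e,d=ray(n,uv);return e+d*(z-e[2])/d[2]
def two(a,b):
    (p,d),(q,f)=ray("top",a),ray("side",b)
    s=np.linalg.lstsq(np.c_[d,-f],q-p,rcond=None)[0];A=p+s[0]*d;B=q+s[1]*f
    return (A+B)/2,np.linalg.norm(A-B)
def blobs(im,lo,hi,box=None,amin=8):
    h=cv2.cvtColor(im,cv2.COLOR_RGB2HSV);m=cv2.inRange(h,lo,hi)
    if box: k=np.zeros_like(m);x0,y0,x1,y1=box;k[y0:y1,x0:x1]=1;m*=k
    n,l,s,c=cv2.connectedComponentsWithStats(m)
    return [(c[i].round(2),s[i][4]) for i in range(1,n) if s[i][4]>=amin],m
def load(f): return cv2.imread(f)[:,:,::-1].copy()
E
python3 - <<'E'
from h import *
t=load("pics/top0.png");s=load("pics/side0.png")
print("red",blobs(t,(0,150,60),(6,255,255))[0],blobs(s,(0,150,60),(6,255,255))[0])
print("red hi",blobs(t,(172,150,60),(180,255,255))[0])
print("orange",blobs(t,(8,150,100),(16,255,255),amin=3)[0],blobs(s,(7,150,100),(16,255,255),(180,240,270,300),3)[0])
# reader face blue/white
b,m=blobs(t,(105,120,40),(130,255,255),(265,140,345,220),50);print("blue",b)
k=cv2.morphologyEx(cv2.inRange(t,(0,0,0),(255,255,255)),0,None) if 0 else m
pts=np.argwhere(m)[:,::-1];r=cv2.minAreaRect(pts.astype(np.float32));print(r)
for c in cv2.boxPoints(r):print(c,onz("top",c,.07))
a=np.hstack([cv2.resize(t[150:215,270:345],(400,347),interpolation=2),cv2.resize(t[150:215,145:255],(400,236),interpolation=2) if 0 else np.zeros((347,1,3),np.uint8)])
z=cv2.resize(t[150:220,145:255],(770,490),interpolation=2)
cv2.imwrite("pics/z1.png",a[:,:,::-1]);cv2.imwrite("pics/z2.png",z[:,:,::-1])
E
```

```text
red [(array([230.72, 174.62]), np.int32(138))] [(array([243.86, 192.12]), np.int32(76))]
red hi []
orange [(array([156.5 , 185.43]), np.int32(14)), (array([158.29, 197.21]), np.int32(14))] [(array([217.77, 270.54]), np.int32(13)), (array([234.9, 273.4]), np.int32(10))]
blue [(array([311.74, 172.65]), np.int32(542))]
((307.3682556152344, 182.28536987304688), (45.74718475341797, 47.702789306640625), 24.77513885498047)
[276.60486 194.35611] [ 0.53836447 -0.06253931  0.07      ]
[296.5951  151.04391] [ 0.69003175 -0.13528593  0.07      ]
[338.13165 170.21463] [ 0.62060361 -0.27854794  0.07      ]
[318.14142 213.52682] [ 0.47041407 -0.20432267  0.07      ]
```

View pics/z1.png

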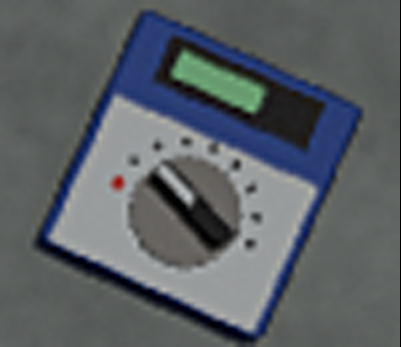

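View pics/z2.png

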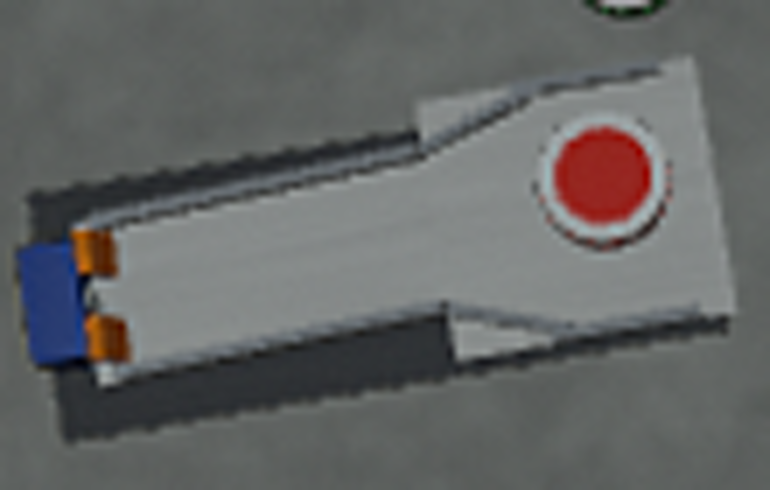

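The zooms show the pointer (white line) about one click from the red dot. The cell is near the shelf's rear end, and the channel runs left to the jaws at crop (95,252) and (107,338).

```bash
python3 - <<'E'
from h import *
t=load("pics/top0.png")
c=lambda u,v:(145+u/7-.43,150+v/7-.43)
P=lambda u,v,z:onz("top",c(u,v),z)[:2].round(4)
print("cell top",P(602,174,.105), two((230.72,174.62),(243.86,192.12)))
A,B=P(693,57,.075),P(735,315,.075);print("shelf end",A,B,np.linalg.norm(A-B))
C,D=P(415,103,.075),P(455,360,.075);print("corner of shelf at crest (outer)",C,D,np.linalg.norm(C-D))
M,N=(A+B)/2,(C+D)/2; d=N-M;print("len(140)",np.linalg.norm(d),"yaw dir",np.degrees(np.arctan2(d[1],d[0])),M,N)
j1,j2=onz("top",(156.5,185.43),.056),onz("top",(158.29,197.21),.056);J=(j1+j2)[:2]/2
print("jaws",J,j1,j2); e=J-M;print("dir to jaws",np.degrees(np.arctan2(e[1],e[0])),np.linalg.norm(e),two((156.5,185.43),(217.77,270.54)),two((158.29,197.21),(234.9,273.4)))
h=cv2.cvtColor(t,cv2.COLOR_RGB2HSV)
# dial
k=lambda u,v:(270+u/5.333-.41,150+v/5.338-.41)
for n,(u,v),z in(("redot",(118,183),.0705),("dot8",(250,243),.0705),("dot4",(213,148),.0705),("ptr",(160,170),.122),("tail",(227,238),.122)):print(n,onz("top",k(u,v),z)[:2].round(4))
w=[x for x in [onz("top",k(170,165),.122),onz("top",k(190,200),.122)]];x=w[0]-w[1];print("white line dir",np.degrees(np.arctan2(x[1],x[0])))
E
```

```text
cell top [0.6041 0.0945] (array([0.60429057, 0.09420048, 0.10211845]), np.float64(0.0007417452179747407))
shelf end [0.6672 0.0503] [0.5381 0.0308] 0.13056439024481367
corner of shelf at crest (outer) [0.6454 0.1881] [0.5174 0.1683] 0.12952235328313025
len(140) 0.13928059807453444 yaw dir 98.77587431018662 [0.60265 0.04055] [0.5814 0.1782]
jaws [0.55519502 0.35121278] [0.5758624  0.35460913 0.056     ] [0.53452764 0.34781643 0.056     ]
dir to jaws 98.68502210085904 0.31426635097331057 (array([0.57715303, 0.35561067, 0.05228031]), np.float64(0.001606260812183719)) (array([0.53389838, 0.34851158, 0.05122424]), np.float64(0.002340307657438422))
redot [ 0.5743 -0.1156]
dot8 [ 0.5341 -0.2003]
dot4 [ 0.5966 -0.178 ]
ptr [ 0.5752 -0.1372]
tail [ 0.5318 -0.1782]
white line dir 28.316134567545234
```

servo_tool(motion=[20, 31, 2, 40, 20, 31, 2, 40, 20, 31, 2, 40, 20, 31, 2, 40, 20, 31, 2, 40, 20, 31, 2, 40, 20, 31, 2, 40, 20, 31, 2, 40, 20, 31, 2, 40, 20, 31, 2, 40], hand=0.5)

```text
time_s: 1.1
tool_pos: [0.4012, -0.2821, 0.2695]
tool_rot: [-2.736, -1.543, 0.002]
force: [0.4, -0.4, -0.2]
finger_gap: 0.248
grip_force: 0.0
```

servo_tool(motion=[20.8, 32.1, -2, 39.9, 20.8, 32.1, -2, 39.9, 20.8, 32.1, -2, 39.9, 20.8, 32.1, -2, 39.9, 20.8, 32.1, -2, 39.9, 20.8, 32.1, -2, 39.9, 20.8, 32.1, -2, 39.9, 20.8, 32.1, -2, 39.9, 20.8, 32.1, -2, 39.9, 20.8, 32.1, -2, 39.9])

```text
time_s: 2.1
tool_pos: [0.6097, 0.0371, 0.2488]
tool_rot: [-2.048, -2.382, 0.004]
force: [-0.9, 0.2, -0.0]
finger_gap: 0.248
grip_force: 0.0
```

```bash
python3 - <<'E'
from h import *
s=ctrl.get_state();print(s["tool_pos"],s["q"].round(2));M=R.from_rotvec(s["tool_rot"]).as_matrix();print(M[:,1].round(3),M[:,2].round(3))
E
```

```text
[0.60965108 0.03710766 0.24880193] [ 0.16  0.71 -0.53  1.6   0.42  0.95 -0.37]
[ 0.989  0.15  -0.002] [-0.002 -0.002 -1.   ]
```

servo_tool(motion=[0, 0, -4, 0, 0, 0, -8, 0, 0, 0, -12, 0, 0, 0, -14.6, 0, 0, 0, -14.6, 0])

```text
time_s: 2.6
tool_pos: [0.6066, 0.0347, 0.1002]
tool_rot: [-2.048, -2.378, 0.013]
force: [-0.9, -1.0, 0.5]
finger_gap: 0.252
grip_force: 0.0
```

```bash
python3 - <<'E'
from h import *
t=eyes.capture("top");s=eyes.capture("side")
a=np.vstack([cv2.resize(t[140:220,145:275],(650,400)),cv2.resize(s[150:190+20,180:310],(650,200)) ]) if 0 else np.hstack([cv2.resize(t[140:230,145:265],(400,300)),cv2.resize(s[130:220,190:310],(400,300))])
cv2.imwrite("pics/p2.png",a[:,:,::-1]);print(ctrl.get_state()["tool_pos"],ctrl.get_state()["force"])
E
```

```text
[0.60973901 0.03693168 0.10413233] [0.00558915 0.10080698 0.76231099]
```

View pics/p2.png

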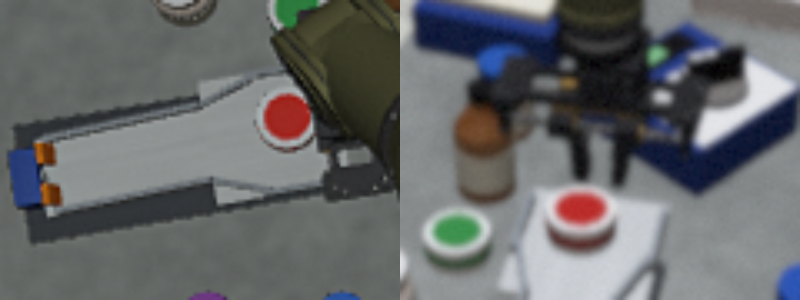

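Fingers are behind the cell, clear of the shelf.

servo_tool(motion=[-0.15, 1, 0, 0, -0.35, 1.8, 0, 0, -0.6, 2.3, 0, 0, -0.8, 2.8, 0, 0, -1.0, 3.3, 0, 0, -1.2, 3.8, 0, 0, -1.3, 4.3, 0, 0, -1.39, 4.74, 0, 0, -1.48, 5.3, 0, 0, -1.56, 5.85, 0, 0])

```text
time_s: 3.7
tool_pos: [0.5942, 0.0984, 0.1037]
tool_rot: [-2.046, -2.384, 0.0]
force: [0.2, -0.1, -0.6]
finger_gap: 0.251
grip_force: 0.4
```

```bash
cat >> h.py <<'E'
N0=np.array([.5814,.1782]);D0=np.array([-.151,.9885]);L0=np.array([.9885,.151])
def cf(p): q=np.array(p[:2])-N0; return (q@D0-.03).round(4),(q@L0).round(4)
def rep():
    out=[]
    for n in("top","side"):
        b,_=blobs(eyes.capture(n),(0,150,60),(6,255,255),amin=20); out.append(max(b,key=lambda x:x[1]) if b else None)
    s=ctrl.get_state();print("tcp",s["tool_pos"].round(4),"chute",cf(s["tool_pos"]),"F",s["force"].round(1));print(out)
    if all(out):
        p,e=two(out[0][0],out[1][0]);print("cell top 2view",p.round(4),cf(p),e.round(4))
    if out[0] is not None:
        p=onz("top",out[0][0],.105);print("top-only z.105",cf(p), "z.069",cf(onz("top",out[0][0],.069)))
E
python3 -c "from h import *;rep()"
```

```text
tcp [0.5939 0.0996 0.1037] chute (np.float64(-0.1095), np.float64(0.0005)) F [ 0.5 -0.6 -0.1]
[(array([215.21, 180.91]), np.int32(57)), (array([244.03, 202.62]), np.int32(89))]
cell top 2view [0.5828 0.1463 0.1111] (np.float64(-0.0617), np.float64(-0.0034)) 0.0024
top-only z.105 (np.float64(-0.0615), np.float64(-0.0037)) z.069 (np.float64(-0.0595), np.float64(0.0019))
```

servo_tool(motion=[-0.12, 0.79, 0, 0, -0.24, 1.58, 0, 0, -0.36, 2.37, 0, 0, -0.48, 3.16, 0, 0, -0.6, 3.95, 0, 0, -0.72, 4.74, 0, 0, -0.82, 5.4, 0, 0, -0.91, 6.0, -0.1, 0, -1.0, 6.6, -0.2, 0, -1.09, 7.1, -0.3, 0])

```text
time_s: 4.8
tool_pos: [0.5832, 0.1695, 0.1006]
tool_rot: [-2.045, -2.384, -0.0]
force: [-0.3, -0.3, 0.1]
finger_gap: 0.248
grip_force: 0.1
```

```bash
python3 -c "from h import *;rep()"
```

```text
tcp [0.583  0.1702 0.1006] chute (np.float64(-0.0381), np.float64(0.0004)) F [-0.8  0.7 -0.3]
[(array([193.16, 185.97]), np.int32(31)), (array([238.53, 222.61]), np.int32(135))]
cell top 2view [0.5687 0.2215 0.1052] (np.float64(0.0148), np.float64(-0.006)) 0.0054
top-only z.105 (np.float64(0.0145), np.float64(-0.0087)) z.069 (np.float64(0.0183), np.float64(-0.0033))
```

servo_tool(motion=[-0.13, 0.84, -0.13, 0, -0.26, 1.68, -0.26, 0, -0.38, 2.47, -0.47, 0, -0.5, 3.26, -0.69, 0, -0.62, 4.05, -0.9, 0, -0.74, 4.84, -1.12, 0, -0.86, 5.63, -1.33, 0, -0.98, 6.43, -1.55, 0, -1.1, 7.1, -1.74, 0, -1.2, 7.7, -1.9, 0])

```text
time_s: 5.9
tool_pos: [0.5712, 0.2466, 0.0816]
tool_rot: [-2.045, -2.384, -0.0]
force: [0.9, 0.2, 0.2]
finger_gap: 0.248
grip_force: 0.2
```

```bash
python3 -c "from h import *;rep()"
```

```text
tcp [0.5708 0.2475 0.0816] chute (np.float64(0.0401), np.float64(0.0)) F [ 0.4  0.2 -0.3]
[None, (array([232.16, 248.55]), np.int32(152))]
```

servo_tool(motion=[-0.09, 0.6, -0.16, 0, -0.18, 1.2, -0.33, 0, -0.27, 1.7, -0.47, 0, -0.33, 2.2, -0.6, 0, -0.38, 2.5, -0.67, 0, -0.41, 2.7, -0.73, 0, -0.44, 2.9, -0.78, 0, -0.44, 2.9, -0.78, 0])

```text
time_s: 6.8
tool_pos: [0.5669, 0.2753, 0.0739]
tool_rot: [-2.045, -2.384, -0.0]
force: [-0.3, -0.1, 0.3]
finger_gap: 0.252
grip_force: 0.0
```

```bash
python3 -c "from h import *;rep()"
```

```text
tcp [0.567  0.2749 0.074 ] chute (np.float64(0.0678), np.float64(0.0004)) F [-0.2 -0.6 -0.6]
[None, (array([229.76, 257.93]), np.int32(162))]
```

servo_tool(motion=[-0.02, 0.1, -0.03, 0, -0.03, 0.2, -0.05, 0, -0.05, 0.3, -0.08, 0, -0.06, 0.4, -0.1, 0, -0.06, 0.4, -0.1, 0])

```text
time_s: 7.4
tool_pos: [0.5663, 0.279, 0.0729]
tool_rot: [2.045, 2.384, -0.0]
force: [0.0, -0.9, 0.1]
finger_gap: 0.254
grip_force: 0.2
```

servo_tool(motion=[-0.02, 0.1, -0.03, 0, -0.03, 0.2, -0.05, 0, -0.05, 0.3, -0.08, 0, -0.05, 0.3, -0.08, 0])

```text
time_s: 7.8
tool_pos: [0.5664, 0.2799, 0.0723]
tool_rot: [2.046, 2.381, -0.003]
force: [0.1, -4.3, 3.8]
finger_gap: 0.247
grip_force: 2.8
```

```bash
python3 -c "from h import *;rep()"
```

```text
tcp [0.5664 0.2799 0.0723] chute (np.float64(0.0728), np.float64(0.0006)) F [ 0.6 -4.8  3.9]
[None, (array([229.23, 259.22]), np.int32(164))]
```

Firm contact at the stop (about 5 N). I'll back off and rise.

servo_tool(motion=[0.06, -0.4, 0.1, 0, 0.2, -1.3, 0.4, 0, 0.3, -2, 3, 0, 0.3, -2, 7, 0, 0.3, -2, 12, 0, 0, -6, 16, 0, 0, -10, 17, 0, 0, -15, 17, 0, 0, -15, 17, 0])

```text
time_s: 8.8
tool_pos: [0.5667, 0.1219, 0.2423]
tool_rot: [2.056, 2.369, -0.008]
force: [-0.4, -0.8, -1.2]
finger_gap: 0.251
grip_force: 0.0
```

```bash
python3 - <<'E'
from h import *
rep()
t=load("pics/top0.png")
i=eyes.capture("top");s=eyes.capture("side")
b,_=blobs(i,(0,150,60),(6,255,255),amin=20)
for x in b:print("z.068",cf(onz("top",x[0],.068)),x)
cv2.imwrite("pics/p3.png",np.hstack([cv2.resize(i[150:225,140:240],(400,300),interpolation=2),cv2.resize(s[210:300,170:290],(400,300),interpolation=2)])[:,:,::-1])
E
```

```text
tcp [0.566  0.1303 0.2423] chute (np.float64(-0.075), np.float64(-0.0225)) F [ 0.  -0.6  0. ]
[(array([166.3 , 189.72]), np.int32(123)), (array([229.33, 259.07]), np.int32(162))]
cell top 2view [0.5597 0.3189 0.0644] (np.float64(0.1124), np.float64(-0.0002)) 0.0007
top-only z.105 (np.float64(0.1055), np.float64(-0.0067)) z.069 (np.float64(0.1115), np.float64(-0.0012))
z.068 (np.float64(0.1117), np.float64(-0.0011)) (array([166.3 , 189.72]), np.int32(123))
```

View pics/p3.png

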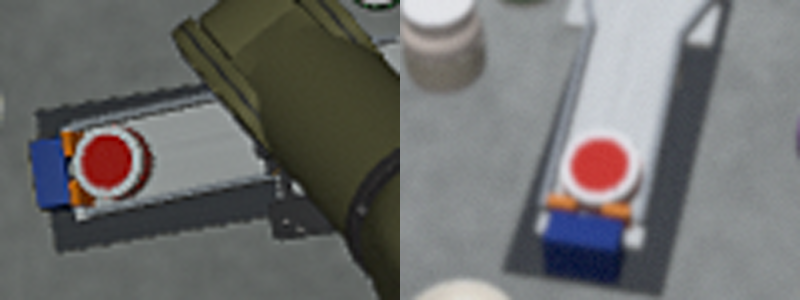

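The cell sits against both orange jaws (left (105,160), right (598,165)). Next is the dial.

servo_tool(motion=[-1.2, -28.8, 0, -56.6, -1.2, -28.8, 0, -56.6, -1.2, -28.8, 0, -56.6, -1.2, -28.8, 0, -56.6, -1.2, -28.8, 0, -56.6, -1.2, -28.8, 0, -56.6, -1.2, -28.8, 0, -56.6, -1.2, -28.8, 0, -56.6, -1.2, -28.8, 0, -56.6, -1.2, -28.8, 0, -56.6], hand=-0.1)

```text
time_s: 10.0
tool_pos: [0.5544, -0.1535, 0.2421]
tool_rot: [-2.927, -1.137, -0.001]
force: [0.9, 0.0, -0.2]
finger_gap: 0.551
grip_force: 0.0
```

```bash
cat >> h.py <<'E'
def st():
    s=ctrl.get_state();M=R.from_rotvec(s["tool_rot"]).as_matrix();print(s["tool_pos"].round(4),"ytool deg",np.degrees(np.arctan2(M[1,1],M[0,1])).round(2),"q",s["q"].round(2),"F",s["force"].round(1),"M",s["moment"].round(2),s["finger_gap"],s["time_s"])
E
python3 -c "from h import *;st()"
```

```text
[ 0.5544 -0.1535  0.2421] ytool deg -47.54 q [ 0.34  0.64 -0.25  1.73  0.2   0.8  -0.83] F [ 0.9  0.  -0.2] M [-0.03 -0.06  0.03] 0.5512137547723405 10.0
```

servo_tool(motion=[0, 0, 0, 0, 0, 0, -4, 0, 0, 0, -7, 0, 0, 0, -7, 0])

```text
time_s: 10.4
tool_pos: [0.5512, -0.1549, 0.1689]
tool_rot: [-2.926, -1.131, 0.01]
force: [-0.1, 0.5, -0.4]
finger_gap: 0.552
grip_force: 0.0
```

```bash
python3 -c "from h import *;st()"
```

```text
[ 0.5512 -0.1549  0.1689] ytool deg -47.74 q [ 0.32  0.74 -0.22  1.79  0.24  0.65 -0.87] F [-0.1  0.5 -0.4] M [0.01 0.05 0.03] 0.5521164676731581 10.4
```

servo_tool(motion=[0, -0.1, -2, 0, 0, -0.1, -4, 0, 0, -0.1, -6, 0, 0, -0.1, -7.2, 0, 0, -0.1, -7.2, 0, 0, -0.1, -7.2, 0, 0, -0.1, -7.2, 0])

```text
time_s: 11.1
tool_pos: [0.5548, -0.1572, 0.1014]
tool_rot: [2.93, 1.129, 0.003]
force: [-0.2, 0.2, -0.0]
finger_gap: 0.55
grip_force: 0.0
```

```bash
python3 -c "from h import *;st()"
```

```text
[ 0.5548 -0.1572  0.1014] ytool deg -47.86 q [ 0.3   0.84 -0.18  1.83  0.28  0.49 -0.9 ] F [-0.2  0.2 -0. ] M [-0.01 -0.03 -0.04] 0.5501069775586723 11.1
```

Close with a moderate grip.

servo_tool(motion=[0, 0, 0, 0, 0, 0, 0, 0, 0, 0, 0, 0, 0, 0, 0, 0, 0, 0, 0, 0, 0, 0, 0, 0], hand=1, grip_force=20)

```text
time_s: 11.7
tool_pos: [0.5547, -0.1579, 0.1003]
tool_rot: [2.93, 1.128, 0.002]
force: [3.4, -2.6, -1.5]
finger_gap: 0.157
grip_force: 20.0
```

```bash
python3 -c "from h import *;st()"
```

```text
[ 0.5547 -0.1579  0.1003] ytool deg -47.9 q [ 0.3   0.84 -0.17  1.83  0.28  0.49 -0.9 ] F [ 3.4 -2.6 -1.5] M [-0.51 -0.45 -0.01] 0.15743219231839684 11.7
```

servo_tool(motion=[0, 0, 0, 4, 0, 0, 0, 8, 0, 0, 0, 12, 0, 0, 0, 16, 0, 0, 0, 20, 0, 0, 0, 22, 0, 0, 0, 22, 0, 0, 0, 22])

```text
time_s: 12.5
tool_pos: [0.5552, -0.1583, 0.1003]
tool_rot: [2.661, 1.665, 0.003]
force: [4.3, -3.5, -3.3]
finger_gap: 0.156
grip_force: 20.0
```

```bash
python3 -c "from h import *;st()"
```

```text
[ 0.5552 -0.1583  0.1003] ytool deg -25.92 q [ 0.36  0.85 -0.27  1.83  0.42  0.52 -0.65] F [ 4.3 -3.5 -3.3] M [-0.72 -0.85  0.12] 0.1558133654757032 12.5
```

servo_tool(motion=[0, 0, 0, 1, 0, 0, 0, 2, 0, 0, 0, 3, 0, 0, 0, 4, 0, 0, 0, 4])

```text
time_s: 13.0
tool_pos: [0.5552, -0.1584, 0.1003]
tool_rot: [2.603, 1.755, 0.003]
force: [4.3, -2.3, -3.3]
finger_gap: 0.161
grip_force: 20.0
```

```bash
python3 -c "from h import *;st()"
```

```text
[ 0.5552 -0.1584  0.1003] ytool deg -22.03 q [ 0.37  0.85 -0.29  1.83  0.44  0.53 -0.6 ] F [ 4.3 -2.3 -3.3] M [-0.84 -0.81 -0.5 ] 0.1613257560014154 13.0
```

Stop reached (moment −0.5 N·m). Now I'll turn clockwise four clicks, to a tool y of −115.4°.

servo_tool(motion=[0, 0, 0, -3, 0, 0, 0, -8, 0, 0, 0, -14, 0, 0, 0, -20, 0, 0, 0, -26, 0, 0, 0, -32, 0, 0, 0, -38, 0, 0, 0, -44, 0, 0, 0, -48, 0, 0, 0, -48])

```text
time_s: 14.0
tool_pos: [0.5543, -0.1573, 0.1003]
tool_rot: [3.093, 0.548, 0.001]
force: [1.7, -2.6, -1.1]
finger_gap: 0.155
grip_force: 20.0
```

```bash
python3 -c "from h import *;st()"
```

```text
[ 0.5543 -0.1573  0.1003] ytool deg -69.91 q [ 0.24  0.84 -0.08  1.83  0.13  0.47 -1.15] F [ 1.7 -2.6 -1.1] M [-0.44 -0.37 -0.04] 0.1554337415345321 14.0
```

servo_tool(motion=[0, 0, 0, -6, 0, 0, 0, -12, 0, 0, 0, -18, 0, 0, 0, -24, 0, 0, 0, -30, 0, 0, 0, -36, 0, 0, 0, -41, 0, 0, 0, -45.5, 0, 0, 0, -45.5, 0, 0, 0, -45.5])

```text
time_s: 15.0
tool_pos: [0.5544, -0.156, 0.1003]
tool_rot: [-3.065, 0.684, -0.001]
force: [2.4, 2.0, 0.5]
finger_gap: 0.157
grip_force: 20.0
```

```bash
python3 -c "from h import *;st()"
```

```text
[ 0.5544 -0.156   0.1003] ytool deg -115.17 q [ 0.13  0.84  0.11  1.84 -0.18  0.47 -1.64] F [2.4 2.  0.5] M [ 0.31 -0.41 -0.07] 0.15666365324572162 15.0
```

servo_tool(motion=[0, 0, 0, 0, 0, 0, 0, 0, 0, 0, 0, 0, 0, 0, 0, 0, 0, 0, 3, 0, 0, 0, 7, 0, 0, 0, 12, 0, -5, -5, 15, 0, -10, -10, 15, 0, -15, -15, 15, 0], hand=0)

```text
time_s: 16.0
tool_pos: [0.4501, -0.2611, 0.2485]
tool_rot: [3.065, -0.687, 0.004]
force: [0.5, -0.7, 0.1]
finger_gap: 0.497
grip_force: 0.0
```

servo_tool(motion=[-3, -5, 0, 8, -6, -10, 0, 16, -9, -15, 0, 24, -9, -15, 0, 24])

```text
time_s: 16.4
tool_pos: [0.3564, -0.4146, 0.2474]
tool_rot: [3.139, -0.043, -0.003]
force: [0.1, 0.4, 0.3]
finger_gap: 0.5
grip_force: 0.0
```

```bash
python3 - <<'E'
from h import *
st();rep()
i=eyes.capture("top");s=eyes.capture("side")
cv2.imwrite("pics/p4.png",np.hstack([cv2.resize(i[150:225,262:362],(400,300),interpolation=2),cv2.resize(s[120:210,230:350],(400,300),interpolation=2)])[:,:,::-1])
E
```

```text
[ 0.3564 -0.4146  0.2474] ytool deg -91.57 q [ 0.78  0.59 -0.    1.81  0.01  0.74 -0.83] F [0.1 0.4 0.3] M [0.04 0.   0.02] 0.5001031420629668 16.4
tcp [ 0.3566 -0.4145  0.2472] chute (np.float64(-0.5819), np.float64(-0.3117)) F [0.3 0.4 0.4]
[(array([166.29, 189.77]), np.int32(124)), (array([229.31, 259.1 ]), np.int32(165))]
cell top 2view [0.5597 0.319  0.0644] (np.float64(0.1124), np.float64(-0.0002)) 0.0009
top-only z.105 (np.float64(0.1056), np.float64(-0.0069)) z.069 (np.float64(0.1116), np.float64(-0.0014))
```

View pics/p4.png

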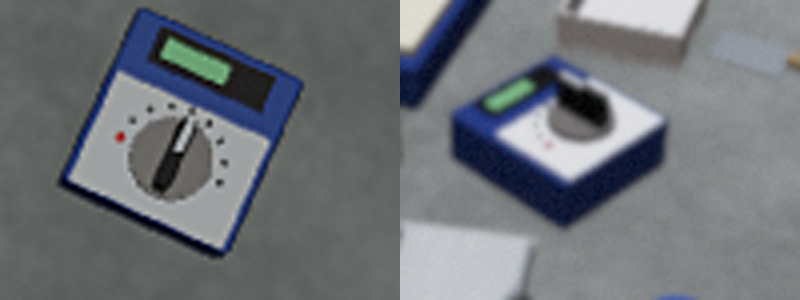

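The pointer's white end is at (190,118), over the fifth dot (the fourth click), pointing to the display. The cell is unmoved at the stop.

```bash
python3 -c "from workcell import ctrl;print(ctrl.sign_off())"
```

```text
the job is handed in; nothing more can be done
None
```

The red-banded cell rests against the orange stop jaws, the dial was turned back to its end stop and then four clicks clockwise, and I handed the job in at about 17 s; the last pictures confirm the cell and the dial, and I touched nothing else.

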